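Clear the camera frame and tip the strap carton into it

ROBOT

A 6-joint arm with a two-finger parallel gripper is mounted at the origin on the work surface. World frame = base frame: x ahead of the robot, y to its left, z up, the work surface at z = 0. Lengths are in m, angles in rad, forces in N, time in s.
With the tool pointing down it reaches from about 0.35 to 0.975 m from the base axis. Payload 4.9 kg.
Tool frame: the origin (TCP) lies at the very end of the fingers, on their centre line; the grasp point (between the pads) lies 19 mm behind it; x points along the fingers, z is the direction in which the jaws open and shut, and the axes are right-handed (so a half turn about x gives the same grasp; the last joint's range is limited). The gripper opens to 85 mm and grips with 20 to 120 N. Pads are 22 mm wide; open, the fingers measure 114 mm over their backs; the gripper's body (76 mm by 85 mm) begins 54 mm behind the grasp point. The pads swing forward as they close: fully open they stand 13 mm farther back than shut.
Start: joints at [-1.318, 0.053, 1.613, -0, 1.476, -0.119], TCP at [0.227, -0.582, 0.231] pointing down, gripper open.
Joint ranges: [-3.01, 3.01], [-1.01, 2.22], [0.06, 2.58], [-1.02, 4.17], [0.09, 2.62], [-3.14, 3.14]. Speed limits (rad/s): [2.57, 2.57, 3.14, 3.14, 3.14, 3.14].

INTERFACE

Orientations are given as a rotation vector (axis times angle).
In Python, from station import ctrl, imaging gives the robot as it stands. The module is installed in compiled form; this text tells all that it offers.
- The arm moves only by the shell command python3 -m jog 'ROWS' [FORCE]. ROWS is JSON, a list that holds one entry, the list of rows, each a list of 5 numbers: the shift along the tool's x, y, z in m, then the turn about the tool's x in rad, then the closure, from -1 (fully open) to 1 (shut). A call has 1 to 12 rows; each row is the pose to reach, as a shift and turn from the pose measured when the call began, along the tool's axes at that moment; what a row does not reach only later rows make up. A row lasts 1/10 s, in which the tool goes at most 50 mm and 8.59 degrees, less where a joint would pass 70% of its speed; a pose out of reach is approached as far as the arm can. A call with a gripper value outside its range is refused whole. The fingers move at their own pace and stop on an object; FORCE is the grip in N (left out, the last holds). Time passes only in rows, so rows that repeat a pose let the fingers close. It gives the time, the measured TCP pose, the force and the opening at its end, in the units of the state.
- ctrl.get_obs(): the state, without advancing time (a new reading comes with each control period).
- imaging.get_image(name): name is "scene" or "top"; returns a dict with "color" (420x560x3 uint8, red, green, blue), "intrinsics" (3x3 intrinsics, pixels), "R" (3x3) and "t" (3): a world point X has camera coordinates R X + t. Camera axes: x right, y down, z forward; pixel columns grow to the right and rows downward; lengths in m; the calibration is good to about 2 mm. A picture is of the moment at which its call begins. There is no depth.
- ctrl.finish_job(): hands the job in, once; it reports no verdict.
The state is a dict: "t": time; "q": joint angles; "dq": joint speeds; "effort": joint torques, N m; "tool_pos": TCP position; "tool_rot": TCP orientation; "contact_force": force on the tool from outside, world axes, zero at the start; "wrist_torque": the same for the moment, N m; "opening": finger opening in m.
Only numpy, scipy, OpenCV 4.12 (cv2) and the standard library are available. Lean on these libraries where they do the work, as an engineer would, in place of code of your own. Each camera call takes 0.05 s, during which the arm holds its last target.

TASK

Get the strap carton ready for its overhead photo: push the empty steel dish clear of the white frame printed on the camera mat, leaving it upright on the desk, then push the tall standing carton over so that it comes to rest lying flat on one of its broad faces, wholly inside the frame. Only push with the fingers: nothing may be picked up or carried, and everything else on the desk stays where it is.

Things in the scene. Friction and masses are not known exactly. Their poses are not given: they have to be found in the camera images.
- mat: Dark rubber camera mat, 320 (its x) x 460 (its y) mm, 3 mm thick, fixed flat on the desk. Origin under its centre at desk height; x points roughly away from the robot, y roughly to the robot's left, turned by up to 0.3 rad. Heavy equipment that does not shift (press, winder cube, valet tray, drawers) stands off the mat, along the back and sides of the desk, up to 0.3 m high.
- frame (a point): Centre of the frame on the mat's top face (3 mm above the desk), axes as the mat's. The frame: a rectangle of thin white lines, 124 mm along x and 236 mm along y over its outer edges, centred on the mat. Dish and carton start in it at its opposite ends, about 105 mm either side of its centre along y; which is at which end changes.
- carton: Closed plain cardboard carton standing on end: 64 mm wide (its x), 34 mm thick (its y), 170 mm tall (its z), 0.10 to 0.20 kg, evenly filled. Origin at the centre of its underside. Its broad faces (normal to its y, a blank paper panel on each) look along the frame's y within about 0.1 rad. Pushed near the top it tips about its bottom edge, hardly sliding, and falls by itself beyond about 0.2 rad.
- carton_foot_a (a point): Corner point of the carton halfway through its thickness, at its underside, at its own x = -32 mm (y = 0, z = 0 mm).
- carton_foot_b (a point): Corner point of the carton halfway through its thickness, at its underside, at its own x = +32 mm (y = 0, z = 0 mm).
- carton_top_a (a point): Corner point of the carton halfway through its thickness, at its top end, at its own x = -32 mm (y = 0, z = 170 mm).
- carton_top_b (a point): Corner point of the carton halfway through its thickness, at its top end, at its own x = +32 mm (y = 0, z = 170 mm).
- dish: Round open stainless steel dish, empty, 84 mm across the rim, 68 mm across the foot, 22 mm high, walls and bottom 3 mm, about 0.11 kg; slides easily. Origin at the centre of its underside, z up. A fingertip can push it from outside or against the inside of its wall.
- blower: Yellow bulb blower standing nozzle up, 50 mm diameter, 118 mm tall; origin at the centre of its underside. On the mat beside the far long side of the frame. Not to be moved.
- loupe: Black eye loupe standing on its wide end, 34 mm diameter, 30 mm tall; origin at the centre of its underside. On the mat beside the near long side of the frame. Not to be moved.
- tin: Flat round aluminium tin, 50 mm diameter, 21 mm tall; origin at the centre of its underside. On the mat near its far left corner. Not to be moved.
There are look-alikes about, which are no part of the job. What is shaped like the carton but purple is not meant. Several things have the shape of the dish; the one meant has the colours described above.

How it is judged:
On the way, in this order (a step that is already met when the one before it is completed fails the run):
1. the dish is clear of the frame, upright on the desk, while the carton still stands (not (x of dish in the frame of frame between -0.102 and 0.102 m and y of dish in the frame of frame between -0.158 and 0.158 m) and height (world z) of dish below 0.012 m and angle between each of dish, carton's own z axis and vertical below 0.1 rad), for 0.2 s.
2. the carton lies flat inside the frame ((angle between carton's own y axis and vertical below 0.08 rad or angle between carton's own y axis and vertical above 3.06159 rad) and x of carton_foot_a in the frame of frame between -0.064 and 0.064 m and y of carton_foot_a in the frame of frame between -0.12 and 0.12 m and x of carton_foot_b in the frame of frame between -0.064 and 0.064 m and y of carton_foot_b in the frame of frame between -0.12 and 0.12 m and x of carton_top_a in the frame of frame between -0.064 and 0.064 m and y of carton_top_a in the frame of frame between -0.12 and 0.12 m and x of carton_top_b in the frame of frame between -0.064 and 0.064 m and y of carton_top_b in the frame of frame between -0.12 and 0.12 m), for 0.2 s.
At the end, for the whole second after the job is handed in: The carton lies on a broad face (within 0.08 rad of level) with all four corners inside the outer edges of the frame's lines (2 mm allowed); the dish lies wholly outside the frame (2 mm allowed), on the mat or desk, level within 0.1 rad; both at rest (all of step 2 and not (x of dish in the frame of frame between -0.102 and 0.102 m and y of dish in the frame of frame between -0.158 and 0.158 m) and height (world z) of dish below 0.012 m and angle between dish's own z axis and vertical below 0.1 rad and linear speed of each of carton, dish below 0.02 m/s); the robot touches nothing.
It fails at once if the carton is lifted off the mat (height (world z) of carton above 0.045 m).
It fails at once if the dish is lifted (height (world z) of dish above 0.025 m).
It fails at once if a thing standing on the mat (blower, loupe, tin) is shifted by more than 15 mm or tipped (distance of any of blower, loupe, tin from where it was at the start of the episode above 0.015 m or angle between any of blower, loupe, tin's own z axis and vertical above 0.4 rad).
It also fails if it takes over 48 s, if anything falls off the work surface, if the arm or the gripper's body presses on something with over 40 N, if the wrist force passes 120 N, or if a joint passes its speed limit or range.

## Working session

There is one attempt and no reset: what is moved stays moved. The work goes in short steps, Python scripts to look and compute and a shell command to move; the robot and the scene stay as the last step left them, time stands still between calls to the robot, and variables do not carry over. Pictures are saved under pics/ and viewed, and the job is handed in when it is done.

```bash
mkdir -p pics; ls
python3 - <<'E'
from station import ctrl, imaging
import cv2,numpy as np
o=ctrl.get_obs(); print({k:np.round(v,3).tolist() for k,v in o.items()})
for n in("scene","top"):
    d=imaging.get_image(n); cv2.imwrite(f"pics/{n}0.png",d["color"][:,:,::-1]); np.savez(f"{n}0.npz",**d)
    print(n,d["intrinsics"].tolist(),np.round(d["R"],4).tolist(),np.round(d["t"],4).tolist())
E
```

```text
pics
{'t': 0.0, 'q': [-1.318, 0.053, 1.614, 0.0, 1.476, -0.119], 'dq': [-0.0, -0.001, -0.0, -0.002, -0.0, -0.0], 'effort': [0.0, -39.369, -37.018, -0.0, 0.007, 0.0], 'tool_pos': [0.227, -0.582, 0.23], 'tool_rot': [0.933, 1.364, -0.93], 'contact_force': [0.34, -0.69, 1.571], 'wrist_torque': [-0.03, 0.056, 0.019], 'opening': 0.086}
scene [[419.5760372673387, 0.0, 283.35353252623423], [0.0, 419.5760372673387, 207.68190162535123], [0.0, 0.0, 1.0]] [[0.2882, 0.9575, 0.0126], [0.7557, -0.2194, -0.617], [-0.588, 0.1873, -0.7868]] [-0.1043, -0.3336, 1.2096]
top [[529.8224573650997, 0.0, 288.61330966542874], [0.0, 529.8224573650997, 206.7985240894521], [0.0, 0.0, 1.0]] [[-0.0717, -0.9974, 0.0026], [-0.9737, 0.0694, -0.2172], [0.2164, -0.0181, -0.9761]] [-0.0093, 0.5803, 1.2736]
```

View pics/scene0.png

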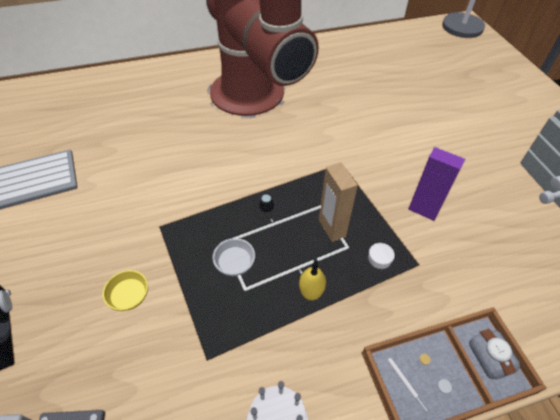

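View pics/top0.png

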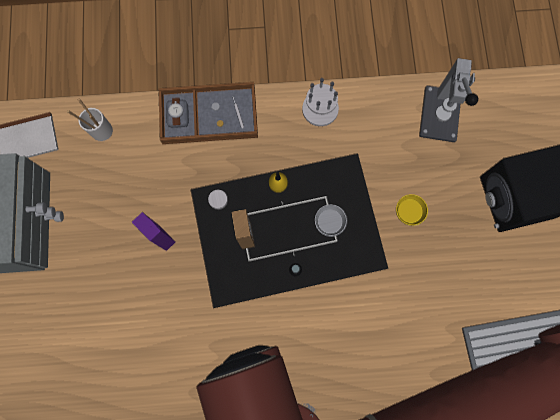

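Candidates, by top-image pixel:
- **Dish:** steel dish at (331,220) on the mat. The yellow look-alike at (411,210) is off the mat, and the white tin at (218,199) is not a dish.
- **Carton:** brown carton at (243,228). The purple one at (153,231) is excluded.

I choose the grey dish at the frame's right (-y) end and the brown carton at its left (+y) end. Next I measure them, with a close crop to check.

```bash
cat > h.py <<'E'
import cv2,numpy as np
def load(n): return dict(np.load(n))
def ray(d,uv,z):
    uv=np.atleast_2d(np.asarray(uv,float)); K,R,t=d["intrinsics"],d["R"],d["t"]
    r=(R.T@np.linalg.inv(K)@np.c_[uv,np.ones(len(uv))].T).T; c=-R.T@t
    return c+r*((z-c[2])/r[:,2])[:,None]
def proj(d,X):
    X=np.atleast_2d(X); p=(d["intrinsics"]@(d["R"]@X.T+d["t"][:,None])).T; return p[:,:2]/p[:,2:]
def big(m):
    c,_=cv2.findContours(m.astype(np.uint8),cv2.RETR_EXTERNAL,cv2.CHAIN_APPROX_NONE); return max(c,key=cv2.contourArea)
E
python3 - <<'E'
from h import *
for n in("top","scene"):
    d=load(n+"0.npz"); im=d["color"]; hsv=cv2.cvtColor(im,cv2.COLOR_RGB2HSV)
    m=(im.max(2)<60).astype(np.uint8)
    roi=np.zeros_like(m)
    if n=="top": roi[145:315,180:395]=1
    else: roi[165:350,150:425]=1
    m=cv2.morphologyEx(m*roi,cv2.MORPH_CLOSE,np.ones((3,3)))
    c=big(m); hull=cv2.convexHull(c); q=cv2.approxPolyDP(hull,6,True)[:,0]
    print(n,"mat px",q.tolist()); P=ray(d,q,0.003); print(np.round(P,4).tolist()); 
    print("sides",np.round(np.linalg.norm(np.diff(np.r_[P,P[:1]],axis=0),axis=1),3))
    mm=np.zeros_like(m); cv2.fillPoly(mm,[q],1)
    w=((im.min(2)>150)&(mm>0)); 
    # steel dish: low-sat grey
    g=((hsv[...,1]<45)&(hsv[...,2]>90)&(mm>0)).astype(np.uint8)
    nn,l,s,ce=cv2.connectedComponentsWithStats(g)
    for i in range(1,nn):
        if s[i,4]>60: print("grey",s[i].tolist(),np.round(ce[i],1))
    y,x=(180,180) if n=="top" else (160,210)
    cv2.imwrite(f"pics/{n}_crop.png",cv2.resize(im[150:310,185:395] if n=="top" else im[155:315,205:415],None,fx=3.7,fy=3.7,interpolation=cv2.INTER_CUBIC)[:,:,::-1])
E
```

```text
top mat px [[357, 154], [387, 268], [213, 307], [191, 189]]
[[0.7243, -0.2466, 0.003], [0.4125, -0.2931, 0.003], [0.3458, 0.158, 0.003], [0.6585, 0.2037, 0.003]]
sides [0.315 0.456 0.316 0.455]
grey [208, 190, 19, 19, 292] [217.4 198.8]
grey [246, 196, 101, 65, 1113] [315.8 223. ]
scene mat px [[416, 263], [231, 348], [204, 349], [161, 227], [323, 171], [358, 188]]
[[0.6513, 0.1972, 0.003], [0.7157, -0.204, 0.003], [0.7038, -0.2504, 0.003], [0.4142, -0.2926, 0.003], [0.3558, 0.1022, 0.003], [0.4298, 0.1625, 0.003]]
sides [0.406 0.048 0.293 0.399 0.096 0.224]
grey [322, 183, 14, 43, 380] [328.7 204.3]
grey [261, 194, 10, 8, 68] [265.7 197.7]
grey [212, 205, 110, 86, 2112] [249.3 253.8]
grey [317, 237, 32, 24, 188] [334.8 250.5]
grey [368, 242, 27, 27, 573] [380.7 255. ]
```

```bash
ls pics
```

```text
scene0.png
scene_crop.png
top0.png
top_crop.png
```

View pics/top_crop.png

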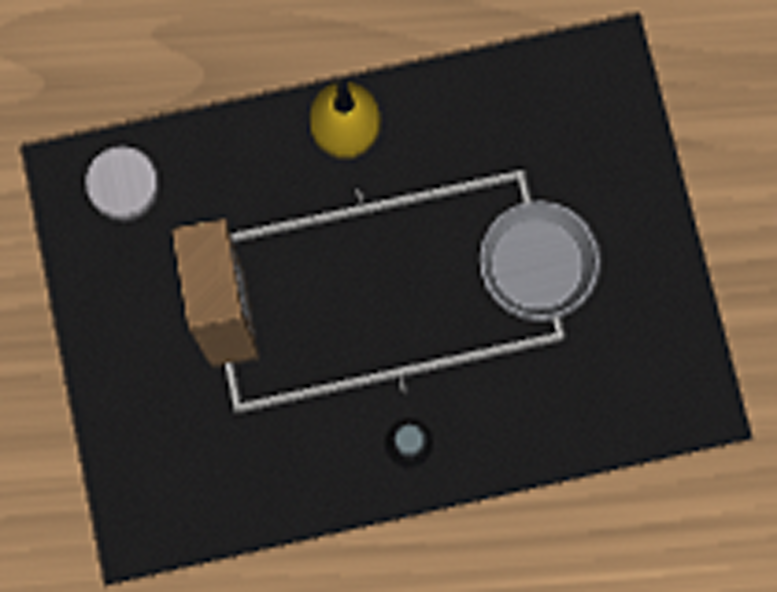

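View pics/scene_crop.png

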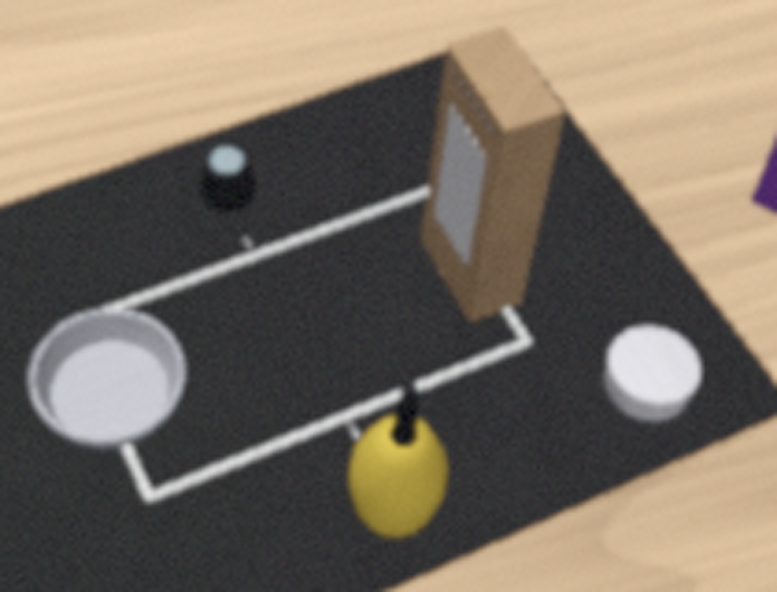

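The crops confirm the choices. In the top view the steel dish sits across the frame's right end at (331,220). The brown carton with a paper panel stands at its left end, with its top face near (241,224). Now I work out the frame pose and the object positions in frame axes.

```bash
cat >> h.py <<'E'
def frame_T(P):  # P: far-right, near-right, near-left, far-left mat corners
    c=P.mean(0); y=(P[2]+P[3]-P[0]-P[1])[:2]; x=(P[0]+P[3]-P[1]-P[2])[:2]
    a=np.arctan2(y[1],y[0])-np.pi/2; b=np.arctan2(x[1],x[0]); return c,a,b
E
python3 - <<'E'
from h import *
from scipy.spatial.transform import Rotation as Ro
from station import ctrl
d=load("top0.npz"); s=load("scene0.npz")
P=ray(d,[[357,154],[387,268],[213,307],[191,189]],.003)
c,a,b=frame_T(P); print("mat",np.round(c,4),a,b)
cr=lambda u:np.array([185,150])+np.array(u,float)/3.7
cs=lambda u:np.array([205,155])+np.array(u,float)/3.7
# frame outer corners: far-right, near-right, near-left
F=ray(d,cr([[524,170],[564,338],[235,412]]),.003); print("frame corners",np.round(F,4).tolist(), np.linalg.norm(F[0]-F[1]),np.linalg.norm(F[1]-F[2]))
fc=(F[0]+F[2])/2; th=np.arctan2(*(F[0]-F[1])[[1,0]]); v=F[2]-F[1]; th2=np.arctan2(v[1],v[0])-np.pi/2
print("frame",fc,th,th2); 
fs=ray(s,cs([[148,502],[531,343]]),.003); print("scene far corners",np.round(fs,4).tolist(),np.linalg.norm(fs[0]-fs[1]))
th=(a+th2)/2; c0=(fc+c)/2; ex=np.array([np.cos(th),np.sin(th)]); ey=np.array([-ex[1],ex[0]])
fr=lambda X:np.round(np.c_[(X[:,:2]-c0[:2])@ex,(X[:,:2]-c0[:2])@ey]*1000,1).tolist()
np.savez("fr.npz",c0=c0,th=th)
print("USED",c0,th)
print("far corners scene in frame",fr(fs))
# dish
for n,dd,g in(("top",d,cr([540,260])),("scene",s,cs([107,376]))):
    print("dish",n,np.round(ray(dd,[g],.025),4),fr(ray(dd,[g],.025)))
T=ray(d,cr([[173,230],[225,219],[241,319],[190,329]]),.173); print("carton top",np.round(T,4).tolist(),fr(T),np.round(np.linalg.norm(np.diff(T,axis=0),axis=1),4),"ctr",T.mean(0),fr(T.mean(0)[None]))
T=ray(s,cs([[447,50],[505,28],[564,112],[503,131]]),.173); print("carton top scene",fr(T),np.round(np.linalg.norm(np.diff(T,axis=0),axis=1),4),"ctr",T.mean(0),fr(T.mean(0)[None]))
B=ray(s,cs([[424,241],[471,320],[521,302]]),.003);print("carton foot scene",fr(B))
for n,u,z in(("tin",[121,183],.024),("loupe",[409,440],.033),("blowernoz",[344,85],.121)):print(n,fr(ray(d,[cr(u)],z)))
for n,u,z in(("tin",[653,365],.024),("loupe",[228,160],.033),("blowernoz",[409,385],.121)):print(n,fr(ray(s,[cs(u)],z)))
g=[411,210]; print("yellow",fr(ray(d,[g],.022)))
o=ctrl.get_obs(); R=Ro.from_rotvec(o["tool_rot"]).as_matrix(); print("tool axes cols",np.round(R,3).tolist()); print("frame axes",ex,ey)
print("tool y yaw",np.arctan2(R[1,1],R[0,1]),"tool z yaw",np.arctan2(R[1,2],R[0,2]))
E
```

```text
mat [ 0.5353 -0.0445  0.003 ] 0.14596167442075414 0.1466670547661583
frame corners [[0.6139, -0.1545, 0.003], [0.4907, -0.172, 0.003], [0.4551, 0.0618, 0.003]] 0.12449028192438108 0.23652907245963645
frame [ 0.53452553 -0.04635518  0.003     ] 0.14087541702029951 0.1509850010027305
scene far corners [[0.6132, -0.1538, 0.003], [0.5778, 0.078, 0.003]] 0.23450269233315715
USED [ 0.53491496 -0.04542544  0.003     ] 0.14847333771174231
far corners scene in frame [[61.4, -118.8], [60.7, 115.7]]
dish top [[ 0.5434 -0.158   0.025 ]] [[-8.2, -112.6]]
dish scene [[ 0.5452 -0.1588  0.025 ]] [[-6.6, -113.7]]
carton top [[0.5507, 0.0831, 0.173], [0.5554, 0.0504, 0.173], [0.4916, 0.044, 0.173], [0.4876, 0.0757, 0.173]] [[34.6, 124.8], [34.4, 91.7], [-29.6, 94.8], [-28.9, 126.8]] [0.0331 0.0641 0.032 ] ctr [0.52129671 0.06329485 0.173     ] [[2.6, 109.5]]
carton top scene [[-24.9, 90.5], [-26.1, 125.2], [35.9, 122.8], [34.0, 89.2]] [0.0347 0.062  0.0336] ctr [0.52375557 0.06104276 0.173     ] [[4.7, 106.9]]
carton foot scene [[-28.3, 94.6], [32.7, 92.4], [34.0, 124.9]]
tin [[110.1, 162.6]]
loupe [[-111.5, 4.8]]
blowernoz [[118.1, -1.8]]
tin [[111.5, 159.7]]
loupe [[-111.4, 4.3]]
blowernoz [[115.4, -1.5]]
yellow [[-26.6, -322.8]]
tool axes cols [[-0.001, 0.932, 0.363], [0.002, 0.363, -0.932], [-1.0, 0.0, -0.002]]
frame axes [0.98899807 0.14792844] [-0.14792844  0.98899807]
tool y yaw 0.3717689929713594 tool z yaw -1.1990269770714483
```

Mat and frame agree: corners come to 124 × 236 mm, yaw 0.148. The measured poses in frame axes are:

| Item | x (mm) | y (mm) | Note |
|---|---|---|---|
| Dish | -7 | -113 | |
| Carton | 4 | 108 | yaw about -0.05 |
| Blower | 117 | -2 | |
| Loupe | -111 | 5 | |
| Tin | 111 | 161 | |

The carton top checks at 64 × 33 mm. The plan is to lower the shut fingers into the dish and push its inner wall along frame -y, which is tool +z once yaw is aligned. First I move above the dish, shutting the fingers and turning 0.223.

```bash
python3 -m jog '[[[0,0.036,-0.022,0.02,1],[0,0.076,-0.048,0.04,1],[0,0.117,-0.073,0.06,1],[0,0.157,-0.098,0.08,1],[0,0.198,-0.123,0.10,1],[0,0.238,-0.148,0.12,1],[0,0.278,-0.174,0.14,1],[0,0.319,-0.199,0.16,1],[0,0.359,-0.224,0.18,1],[0,0.400,-0.249,0.20,1],[0,0.431,-0.269,0.215,1],[0,0.449,-0.280,0.223,1]]]' 20
python3 -m jog '[[[0,0,0,0,1],[0,0,0,0,1]]]'
cat > st.py <<'E'
from h import *
from scipy.spatial.transform import Rotation as Ro
from station import ctrl
f=np.load("fr.npz"); th=float(f["th"]); c0=f["c0"]
o=ctrl.get_obs(); R=Ro.from_rotvec(o["tool_rot"]).as_matrix(); p=o["tool_pos"]-[c0[0],c0[1],0]
print("t",o["t"],"tcp",np.round(o["tool_pos"],4),"frame xy mm",np.round(1000*np.array([[np.cos(th),np.sin(th)],[-np.sin(th),np.cos(th)]])@p[:2],1),"yaw tool y",round(np.arctan2(R[1,1],R[0,1])-th,4),"down",np.round(R[:,0],3),"F",np.round(o["contact_force"],1),"open",o["opening"])
E
python3 st.py
```

```text
t: 1.3
tool_pos: [0.5445, -0.155, 0.2302]
tool_rot: [1.099, 1.28, -1.096]
contact_force: [0.0, -0.1, 0.2]
opening: 0.0
t: 1.5
tool_pos: [0.5442, -0.1547, 0.2295]
tool_rot: [1.097, 1.281, -1.096]
contact_force: [0.4, -0.1, 0.3]
opening: -0.0001
t 1.5 tcp [ 0.5442 -0.1547  0.2295] frame xy mm [  -7.  -109.4] yaw tool y 0.004 down [-0.002  0.003 -1.   ] F [ 0.4 -0.1  0.3] open -9.777023596245787e-05
```

The TCP is 4 mm from the dish centre, with the fingers shut and the yaw aligned. I descend to z≈0.014; the dish floor is at 0.006 and its rim at 0.025.

```bash
python3 -m jog '[[[0.02,0,0.001,0,1],[0.055,0,0.003,0,1],[0.09,0,0.003,0,1],[0.125,0,0.003,0,1],[0.155,0,0.003,0,1],[0.175,0,0.003,0,1],[0.19,0,0.003,0,1],[0.20,0,0.003,0,1],[0.207,0,0.003,0,1],[0.212,0,0.003,0,1],[0.215,0,0.003,0,1],[0.215,0,0.003,0,1]]]'
python3 st.py
python3 - <<'E'
from station import imaging
import cv2,numpy as np
a=[imaging.get_image(n)["color"] for n in("top","scene")]
cv2.imwrite("pics/in_dish.png",np.hstack([cv2.resize(i,None,fx=1.9,fy=1.9,interpolation=cv2.INTER_CUBIC) for i in(a[0][130:330,185:395],a[1][130:330,190:400])])[:,:,::-1])
E
```

```text
t: 2.7
tool_pos: [0.5443, -0.1571, 0.0147]
tool_rot: [1.097, 1.281, -1.096]
contact_force: [-0.9, 0.1, 0.0]
opening: -0.0001
t 2.7 tcp [ 0.5443 -0.1571  0.0147] frame xy mm [  -7.2 -111.8] yaw tool y 0.004 down [-0.002  0.003 -1.   ] F [-0.9  0.1  0. ] open -8.623716104136295e-05
```

View pics/in_dish.png

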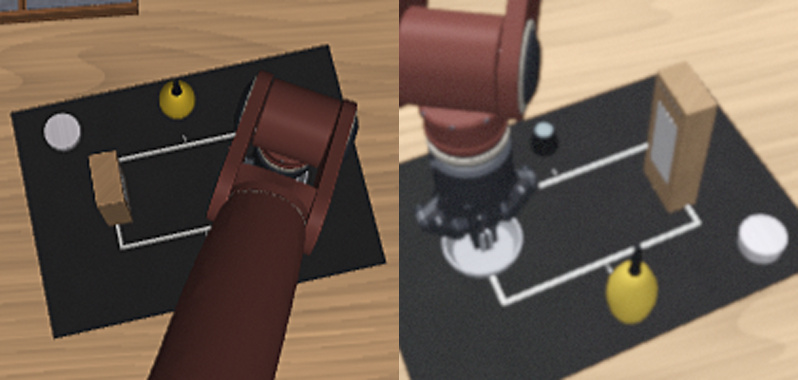

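The right half of the picture shows the shut fingers standing inside the dish, at about (485,240), with no contact force. Now I push about 90 mm along tool +z, slowly.

```bash
python3 -m jog '[[[0,0,0.004,0,1],[0,0,0.009,0,1],[0,0,0.014,0,1],[0,0,0.019,0,1],[0,0,0.024,0,1],[0,0,0.029,0,1],[0,0,0.034,0,1],[0,0,0.039,0,1],[0,0,0.044,0,1],[0,0,0.049,0,1],[0,0,0.053,0,1],[0,0,0.055,0,1]]]'
python3 st.py
python3 - <<'E'
from station import imaging
import cv2,numpy as np
a=imaging.get_image("scene");np.savez("scene1.npz",**a)
cv2.imwrite("pics/push1.png",cv2.resize(a["color"][130:330,150:400],None,fx=3,fy=3,interpolation=cv2.INTER_CUBIC)[:,:,::-1])
E
```

```text
t: 4.0
tool_pos: [0.553, -0.212, 0.015]
tool_rot: [1.097, 1.28, -1.096]
contact_force: [-0.6, 0.1, 0.2]
opening: 0.0
t 4.0 tcp [ 0.553 -0.212  0.015] frame xy mm [  -6.8 -167.4] yaw tool y 0.0039 down [-0.001  0.002 -1.   ] F [-0.6  0.1  0.2] open 1.9891101115292517e-06
```

View pics/push1.png

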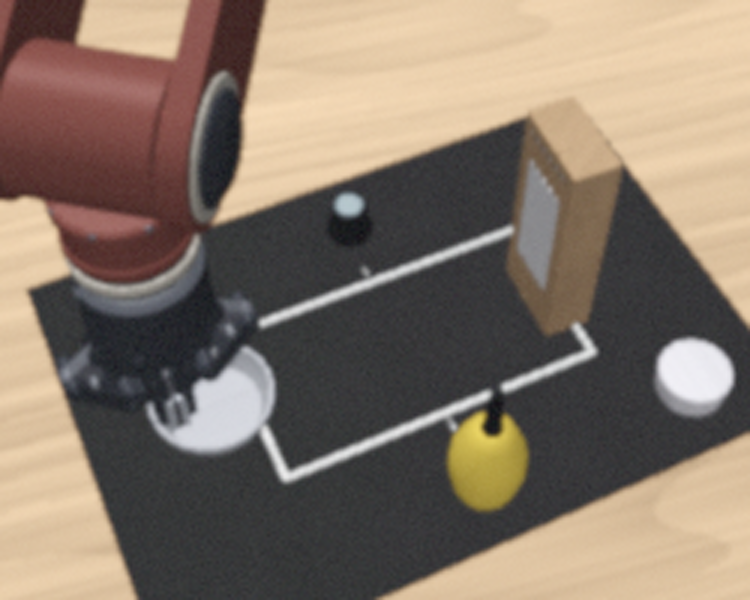

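```bash
cat >> h.py <<'E'
_f=np.load("fr.npz"); TH=float(_f["th"]); C0=_f["c0"]
def fr(X):
    X=np.atleast_2d(X)[:,:2]-C0[:2]; return np.round(1000*X@np.array([[np.cos(TH),-np.sin(TH)],[np.sin(TH),np.cos(TH)]]),1)
E
python3 - <<'E'
from h import *
d=load("scene1.npz")
print(fr(ray(d,[[150+211/3,130+398/3],[150+275/3,130+395/3],[150+212/3,130+452/3]],.025)))
E
```

```text
[[  -4.8 -143.1]
 [  10.8 -104. ]
 [  33.  -156.2]]
```

The dish centre is now at about y=-143 mm, trailing the finger by 24 mm. I push another 38 mm to bring it to about -181.

```bash
python3 -m jog '[[[0,0,0.003,0,1],[0,0,0.007,0,1],[0,0,0.011,0,1],[0,0,0.015,0,1],[0,0,0.019,0,1],[0,0,0.023,0,1],[0,0,0.027,0,1],[0,0,0.031,0,1],[0,0,0.034,0,1],[0,0,0.037,0,1],[0,0,0.038,0,1],[0,0,0.038,0,1]]]'
python3 st.py
python3 -m jog '[[[0,0,-0.005,0,1],[0,0,-0.01,0,1],[-0.005,0,-0.01,0,1],[-0.015,0,-0.01,0,1],[-0.03,0,-0.01,0,1],[-0.06,0,-0.01,0,1],[-0.10,0,-0.01,0,1],[-0.145,0,-0.01,0,1],[-0.19,0,-0.01,0,1],[-0.225,0,-0.01,0,1],[-0.24,0,-0.01,0,1],[-0.245,0,-0.01,0,1]]]'
python3 st.py
python3 - <<'E'
from station import imaging
import cv2,numpy as np
a=imaging.get_image("scene");np.savez("scene2.npz",**a)
b=imaging.get_image("top");np.savez("top2.npz",**b)
cv2.imwrite("pics/push2.png",np.hstack([cv2.resize(i,None,fx=1.9,fy=1.9,interpolation=cv2.INTER_CUBIC) for i in(b["color"][130:330,185:395],a["color"][130:330,190:400])])[:,:,::-1])
cv2.imwrite("pics/push2s.png",cv2.resize(a["color"][150:350,150:400],None,fx=3,fy=3,interpolation=cv2.INTER_CUBIC)[:,:,::-1])
E
```

```text
t: 5.25
tool_pos: [0.5588, -0.2499, 0.015]
tool_rot: [1.097, 1.28, -1.096]
contact_force: [0.7, 0.1, 0.2]
opening: 0.0001
t 5.25 tcp [ 0.5588 -0.2499  0.015 ] frame xy mm [  -6.6 -205.8] yaw tool y 0.0038 down [-0.001  0.002 -1.   ] F [0.7 0.1 0.2] open 7.408597462528364e-05
t: 6.45
tool_pos: [0.5585, -0.241, 0.2634]
tool_rot: [1.097, 1.274, -1.095]
contact_force: [0.5, 1.1, -0.9]
opening: -0.0001
t 6.45 tcp [ 0.5585 -0.241   0.2634] frame xy mm [  -5.6 -196.9] yaw tool y 0.0037 down [ 0.003 -0.001 -1.   ] F [ 0.5  1.1 -0.9] open -9.355770261920746e-05
```

View pics/push2.png

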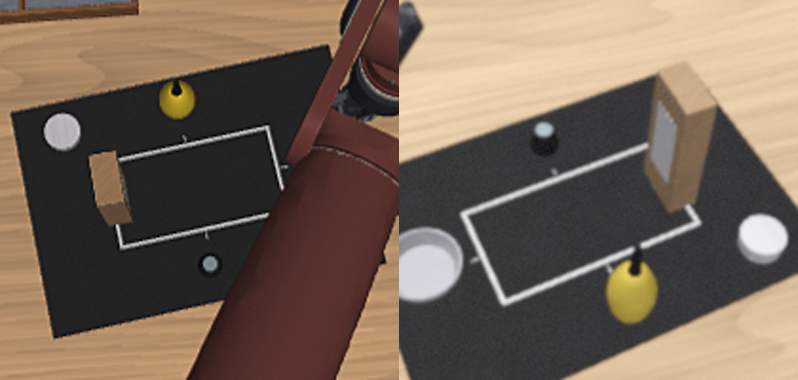

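View pics/push2s.png

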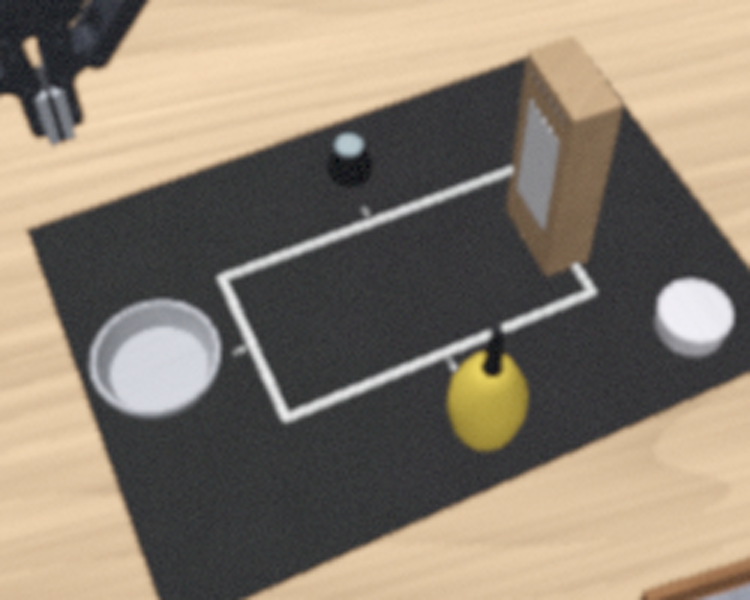

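The dish stands upright at crop (155,358), well left of the frame line, and the carton still stands at (565,160). Next I check the dish position, then carry the shut fingers over the carton (TCP z 0.26 against its top at 0.173) to its +y side.

```bash
python3 - <<'E'
from h import *
d=load("scene2.npz")
print("dish",fr(ray(d,[[150+155/3,150+358/3]],.025)))
T=ray(d,np.array([150,150])+np.array([[528,55],[574,38],[622,100],[574,119]])/3,.173); print("carton top",fr(T),fr(T.mean(0)))
E
python3 -m jog '[[[0,0,-0.015,0.005,1],[0,0.001,-0.045,0.01,1],[0,0.002,-0.08,0.015,1],[0,0.003,-0.115,0.02,1],[0,0.004,-0.15,0.025,1],[0,0.005,-0.185,0.03,1],[0,0.006,-0.22,0.035,1],[0,0.007,-0.255,0.038,1],[0,0.008,-0.29,0.038,1],[0,0.009,-0.325,0.038,1],[0,0.01,-0.355,0.038,1],[0,0.01,-0.372,0.038,1]]]'
python3 -m jog '[[[0,0,0,0,1],[0,0,0,0,1]]]'
python3 st.py
```

```text
dish [[  -5.9 -181.3]]
carton top [[-25.1  91.1]
 [-26.  124.8]
 [ 31.7 125.1]
 [ 32.7  90.8]] [[  3.3 107.9]]
t: 7.75
tool_pos: [0.5086, 0.1315, 0.2574]
tool_rot: [1.122, 1.269, -1.126]
contact_force: [-0.5, -0.3, 0.3]
opening: 0.0003
t: 7.95
tool_pos: [0.5071, 0.1318, 0.2548]
tool_rot: [1.118, 1.272, -1.129]
contact_force: [-0.5, 0.4, -0.1]
opening: 0.0
t 7.95 tcp [0.5071 0.1318 0.2548] frame xy mm [ -1.3 179.4] yaw tool y -0.0307 down [-0.011  0.002 -1.   ] F [-0.5  0.4 -0.1] open 2.32273631356301e-05
```

The dish is at (-6,-181) mm, clear with margin. The TCP is at (-1,179) mm, behind the carton, so I lower it to z≈0.147 and shift 6 mm in x.

```bash
python3 -m jog '[[[0.01,0.001,0,0,1],[0.03,0.003,0,0,1],[0.055,0.005,0,0,1],[0.08,0.006,0,0,1],[0.097,0.006,0,0,1],[0.105,0.006,0,0,1],[0.108,0.006,0,0,1],[0.108,0.006,0,0,1]]]'
python3 st.py
python3 - <<'E'
from station import imaging
import cv2,numpy as np
a=imaging.get_image("scene")["color"]
cv2.imwrite("pics/behind.png",cv2.resize(a[100:300,210:460],None,fx=3,fy=3,interpolation=cv2.INTER_CUBIC)[:,:,::-1])
E
```

```text
t: 8.75
tool_pos: [0.5119, 0.1323, 0.1467]
tool_rot: [1.119, 1.272, -1.129]
contact_force: [-0.2, 0.1, -0.6]
opening: 0.0003
t 8.75 tcp [0.5119 0.1323 0.1467] frame xy mm [  3.6 179.2] yaw tool y -0.0314 down [-0.011  0.001 -1.   ] F [-0.2  0.1 -0.6] open 0.0002842529657350284
```

View pics/behind.png

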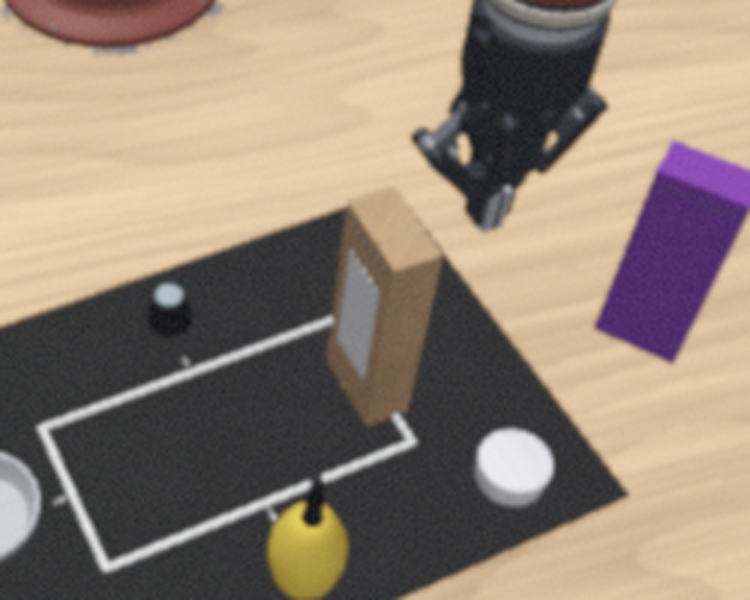

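The fingers hang behind the carton's far broad face at crop (490,215), with the carton still upright at (390,310). I close most of the gap, then push slowly.

```bash
python3 -m jog '[[[0,0,0.008,0,1],[0,0,0.018,0,1],[0,0,0.026,0,1],[0,0,0.032,0,1],[0,0,0.036,0,1],[0,0,0.040,0,1],[0,0,0.044,0,1],[0,0,0.048,0,1],[0,0,0.052,0,1],[0,0,0.056,0,1],[0,0,0.060,0,1],[0,0,0.060,0,1]]]'
python3 st.py
python3 - <<'E'
from station import imaging
import cv2,numpy as np
a=imaging.get_image("scene")["color"]
cv2.imwrite("pics/tip1.png",cv2.resize(a[100:300,210:460],None,fx=3,fy=3,interpolation=cv2.INTER_CUBIC)[:,:,::-1])
E
```

```text
t: 10.0
tool_pos: [0.5194, 0.0724, 0.1473]
tool_rot: [1.12, 1.271, -1.129]
contact_force: [0.8, 0.0, 0.4]
opening: 0.0002
t 10.0 tcp [0.5194 0.0724 0.1473] frame xy mm [  2.1 118.8] yaw tool y -0.0317 down [-0.01   0.001 -1.   ] F [0.8 0.  0.4] open 0.00017933421631266457
```

View pics/tip1.png

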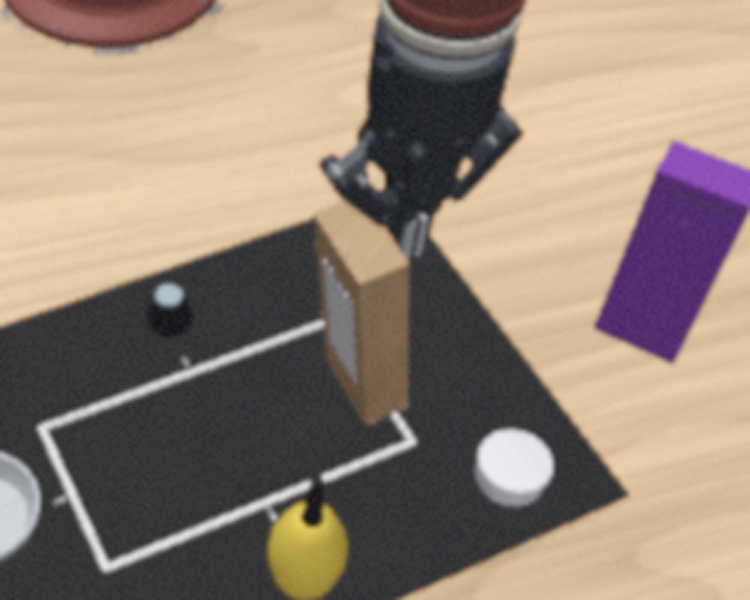

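The carton is tipping about its near bottom edge with its foot in place (crop (370,420) unchanged). I push a further 24 mm and let it fall.

```bash
python3 -m jog '[[[0,0,0.003,0,1],[0,0,0.006,0,1],[0,0,0.009,0,1],[0,0,0.012,0,1],[0,0,0.015,0,1],[0,0,0.018,0,1],[0,0,0.021,0,1],[0,0,0.024,0,1],[0,0,0.024,0,1],[0,0,0.024,0,1],[0,0,0.024,0,1],[0,0,0.024,0,1]]]'
python3 st.py
python3 - <<'E'
from station import imaging
import cv2,numpy as np
a=imaging.get_image("scene")["color"]
cv2.imwrite("pics/tip2.png",cv2.resize(a[100:300,210:460],None,fx=3,fy=3,interpolation=cv2.INTER_CUBIC)[:,:,::-1])
E
```

```text
t: 11.25
tool_pos: [0.5222, 0.0489, 0.1472]
tool_rot: [1.12, 1.271, -1.128]
contact_force: [-0.4, -0.0, 0.8]
opening: 0.0004
t 11.25 tcp [0.5222 0.0489 0.1472] frame xy mm [ 1.4 95.2] yaw tool y -0.0314 down [-0.01   0.002 -1.   ] F [-0.4 -0.   0.8] open 0.00036769784585549925
```

View pics/tip2.png

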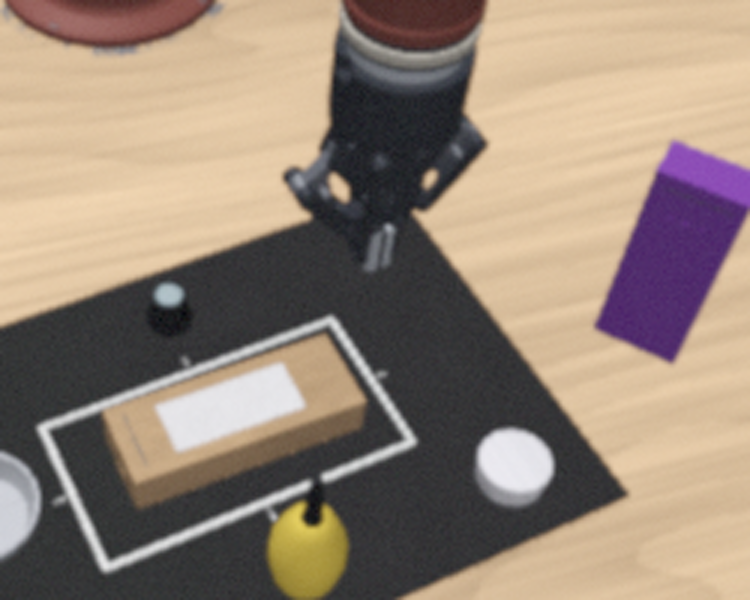

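The carton lies flat with its paper panel up, inside the frame, about (235,420) in the crop. I raise and back off the arm, then verify.

```bash
python3 -m jog '[[[-0.01,0,-0.01,0,1],[-0.03,0,-0.03,0,1],[-0.05,0,-0.06,0,1],[-0.07,0,-0.09,0,1],[-0.08,0,-0.12,0,1],[-0.08,0,-0.15,0,1],[-0.08,0,-0.18,0,1],[-0.08,0,-0.20,0,1],[-0.08,0,-0.21,0,1],[-0.08,0,-0.21,0,1]]]'
python3 st.py
python3 - <<'E'
from station import imaging
import cv2,numpy as np
a=imaging.get_image("scene");np.savez("scene3.npz",**a)
b=imaging.get_image("top");np.savez("top3.npz",**b)
cv2.imwrite("pics/end_s.png",cv2.resize(a["color"][150:350,150:400],None,fx=3,fy=3,interpolation=cv2.INTER_CUBIC)[:,:,::-1])
cv2.imwrite("pics/end_t.png",cv2.resize(b["color"][150:310,185:395],None,fx=3.7,fy=3.7,interpolation=cv2.INTER_CUBIC)[:,:,::-1])
E
```

```text
t: 12.3
tool_pos: [0.4981, 0.2586, 0.2283]
tool_rot: [1.118, 1.272, -1.127]
contact_force: [0.3, -0.6, 0.3]
opening: 0.0003
t 12.3 tcp [0.4981 0.2586 0.2283] frame xy mm [  8.6 306.1] yaw tool y -0.0294 down [-0.01   0.002 -1.   ] F [ 0.3 -0.6  0.3] open 0.00029176389180547734
```

View pics/end_s.png

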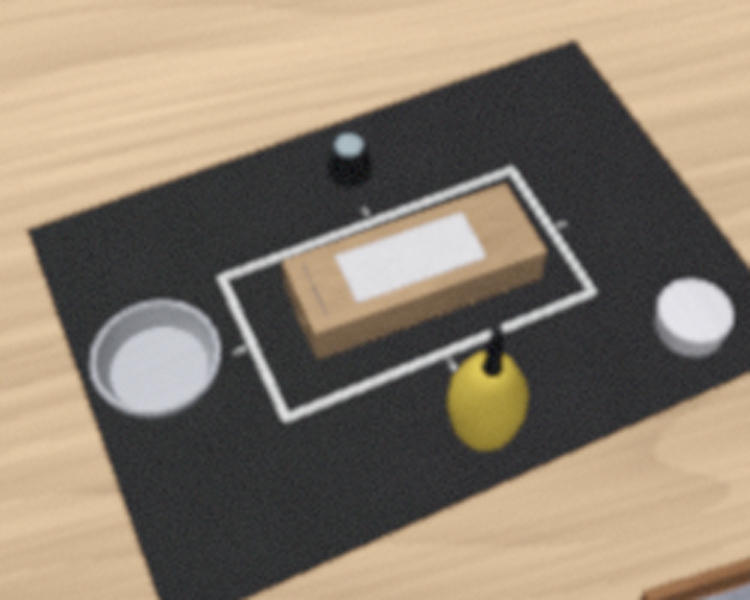

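View pics/end_t.png

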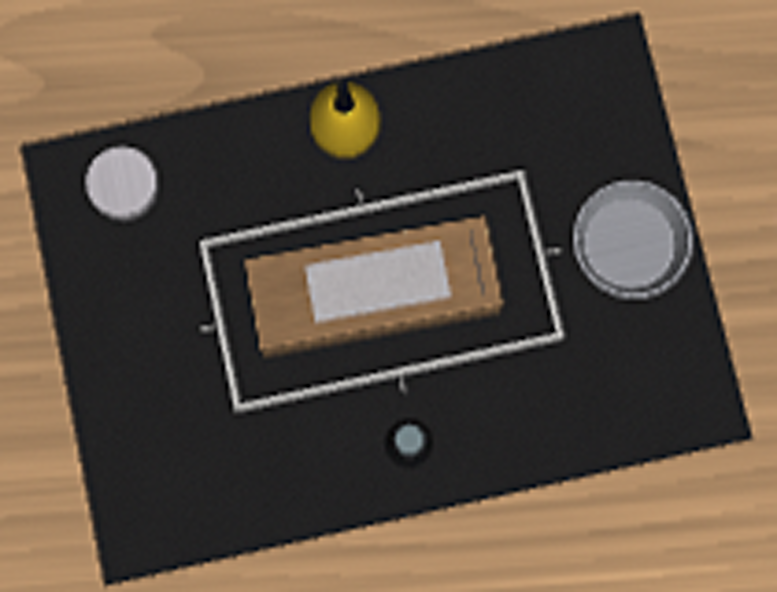

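Run:
```python
from h import *
d=load("top3.npz"); cr=lambda u:np.array([185,150])+np.array(u,float)/3.7
print("carton top-face",fr(ray(d,cr([[245,260],[485,216],[501,304],[261,348]]),.037)).tolist())
print("dish",fr(ray(d,cr([[633,240]]),.025)).tolist())
a=load("top0.npz")["color"].astype(int); b=d["color"].astype(int)
df=(abs(a-b).max(2)>40)
for n,(x,y) in dict(tin=(217,199),blower=(278,182),loupe=(295,268),purple=(153,231),yellow=(411,210)).items(): print(n,"changed px",int(df[y-14:y+14,x-14:x+14].sum()))
from station import ctrl
ctrl.finish_job(); print(ctrl.get_obs()["t"])
```

```text
carton top-face [[34.2, 88.2], [28.4, -81.1], [-34.5, -77.6], [-28.3, 90.0]]
dish [[-8.5, -179.5]]
tin changed px 0
blower changed px 0
loupe changed px 0
purple changed px 629
yellow changed px 0
the job is handed in; nothing more can be done
the job is handed in; nothing more can be done
```

Run:
```python
from h import *
for n in("top0","top3","scene0","scene3"):
    im=load(n+".npz")["color"]; h=cv2.cvtColor(im,cv2.COLOR_RGB2HSV); m=(h[...,0]>125)&(h[...,0]<150)&(h[...,1]>120)
    ys,xs=np.nonzero(m); print(n,m.sum(),(xs.min(),xs.max(),ys.min(),ys.max()) if m.any() else None)
cv2.imwrite("pics/last.png",np.hstack([load(n+".npz")["color"] for n in("top3","scene3")])[:,:,::-1][:, :, :][::1,::1][:420] if 0 else cv2.resize(np.hstack([load(n+".npz")["color"] for n in("top3","scene3")]),(800,300))[:,:,::-1])
```

```text
top0 677 (np.int64(132), np.int64(174), np.int64(212), np.int64(249))
top3 168 (np.int64(159), np.int64(498), np.int64(229), np.int64(249))
scene0 1984 (np.int64(4), np.int64(463), np.int64(148), np.int64(361))
scene3 1992 (np.int64(0), np.int64(463), np.int64(148), np.int64(365))
```

View pics/last.png

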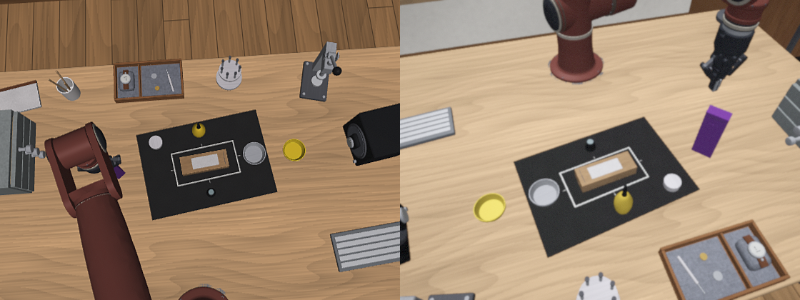

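The dish is clear of the frame and the carton lies flat inside it. I handed the job in at about 12.4 s of the 48 s allowed; no verdict is reported.

**What I did:** I set the shut fingers inside the steel dish and pushed it along frame -y until it was clear. I then pushed the standing carton near its top from its outer broad face. It fell into the frame with its paper panel up, and I backed the arm off.

**Last checks (frame axes, mm):**
- **Dish:** upright on the mat at about (-8, -180) in the top view and (-6, -181) in the scene view. The limit is |y| > 158.
- **Carton:** its upper-face corners are within x ±35 and y -81 to +90. The frame allows ±64 and ±120.
- **Other items:** the blower, loupe, tin and yellow dish show no pixel change in the top view.
- **Robot contact:** the force reading was under 1 N, which is its noise level.

**Disagreement:** the top-view comparison flagged the purple carton. There the retracted arm hid it. In the scene view, looking at the saved images after hand-in, it stands unmoved and the gripper is clear of it.

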